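Spring open a processor test fixture

TASK

Press down the orange release tab at the front of the black processor test fixture so that its pale aluminium lid springs up by itself, then push the lid gently all the way over with a fingertip until it leans back on its stop and stays fully open, and let go of everything. Pick nothing up: the fixture stays where it stands, the processor stays in its nest, and the parts lying around are left where they are.

Things in the scene. Friction and masses are not known exactly. Their poses are not given: they have to be found in the camera images.
- fixture: Processor test fixture, loose but heavy (2.2 kg): black block on a steel foot plate. Origin: on the bench under the nest's centre; x from the tab (front, -x) to the lid hinge (rear, +x), z up; yaw up to 0.5 rad either way. Foot plate x -130 to 75 mm, 110 mm wide, 8 mm thick; block x -55 to 75 mm, 40 mm high; rear hinge ears 58 mm high. Slides if pushed sideways with over about 10 N.
- tab (a joint): Orange release tab, a bell-crank hinged across the fixture at x = -70 mm, 30 mm up. 0 = at rest, hook over the lid's front lip; grows as the pad is pressed down, stop at 0.24 rad; lets the lid go at about 0.15. Springs back to 0. Pressing at tab_pad takes 2.5 N to start, about 5.5 N at the stop, where that point has sunk about 10 mm.
- tab_pad (a point): Middle of the pressing pad, on its top face; the pad is 50 (x) x 44 (y) x 8 mm, with black ribs. At rest it is level, 38 mm above the bench, and this point is at x = -110 mm, y = 0 in the fixture's frame. The pad's free end lies 15 mm further to -x; the hook's upright arm (66 mm high above the bench) begins 33 mm to +x. Pressed straight down.
- lid (a joint): Lid angle about its rear hinge. 0 = closed and latched. Once the tab is pressed two sprung pins lift it to about 0.9 rad, where it rests on them; pushed to less than vertical (1.57) it falls back to 0.9. Beyond about 1.6 its weight takes it slowly on to its stop at 1.9 rad (fully open). Resists a push at the front edge with about 1 N.
- lid_edge (a point): Middle of the lid's front edge, half-way through its thickness; moves with the lid. Lid: pale aluminium plate with a blue rectangle on top, 120 mm from hinge to front edge, 84 mm wide, 10 mm thick. In the fixture's frame: closed, x = -60 mm, 55 mm up; sprung up, about x = -19 mm, 147 mm up. Its x points from the front edge to the hinge.
- lid_hinge (a point): Middle of the lid's hinge line, at x = +60 mm, 50 mm above the bench in the fixture's frame; the hinge line lies along the fixture's y. The lid's underside passes through this line. Fully open, the front edge's underside stands 39 mm behind (+x) and 114 mm above this point.
- cpu: Processor, loose, 38 x 38 x 6 mm, 40 g, lying in a nest of white ribs under the lid (hidden until the lid opens). Origin: centre of its underside, 40 mm above the bench.
- nest (a point): Centre of the nest's floor, at x = 0, y = 0, 40 mm up in the fixture's frame; where the processor's origin belongs.
- cooler: Bystander: processor cooler with fan, 90 x 90 x 58 mm, beside the fixture on its +y side. Origin: centre of its underside.
- flux_tin: Bystander: round yellow tin with a white cap, 56 mm across, 35 mm high, beside the fixture on its -y side. Origin: centre of its underside.
- screwdriver: Bystander: screwdriver with red handle, 190 mm long, about 30 mm high at most, lying on the fixture's -y side beyond the tin. Origin: under its axis, near mid-length.
- memory: Bystander: green memory module lying flat behind the fixture, 133 x 31 x 5 mm. Origin: centre of its underside.
- motherboard: Bystander: blue main board, 220 x 190 mm, up to 36 mm high, on one side of the bench. Origin: centre of its underside.
- graphics_card: Bystander: graphics card with two fans, 230 x 110 x 34 mm, on the other side of the bench. Origin: centre of its underside.
- screw_dish: Bystander: white dish of screws, 80 x 60 x 22 mm, beside the tab on the fixture's -y side. Origin: centre of its underside.

How it is judged:
On the way, in this order (a step that is already met when the one before it is completed fails the run):
1. the tab has been pressed and the lid has sprung up, resting on its pins without a finger on it (value of joint lid between 0.5 and 1.2 rad and contact force between the fingers and lid below 0.2 N), for 0.2 s.
2. the lid has been pushed over to its stop (value of joint lid above 1.75 rad), for 0.2 s.
At the end, for the whole second after the job is handed in: The lid is fully open (beyond 1.75 rad of 1.9) and still, the tab has sprung back (under 0.06 rad), the processor lies within 8 mm of its place in the nest, the fixture stands flat within 30 mm of where it stood and each part lying around within 25 mm of where it lay (value of joint lid above 1.75 rad and velocity of joint lid between -0.1 and 0.1 rad/s and value of joint tab below 0.06 rad and distance between cpu and nest below 0.008 m and distance of fixture from where it was at the start of the episode below 0.03 m and angle between fixture's own z axis and vertical below 0.05 rad and distance of each of cooler, flux_tin, screwdriver, memory, motherboard, graphics_card, screw_dish from where it was at the start of the episode below 0.025 m); the robot touches nothing.
It fails at once if the fixture is shoved more than 30 mm, lifted or tipped (distance of fixture from where it was at the start of the episode above 0.03 m or angle between fixture's own z axis and vertical above 0.12 rad or height (world z) of fixture above 0.01 m).
It fails at once if the processor is taken or knocked out of its nest (distance between cpu and nest above 0.012 m).
It fails at once if the lid is forced or squeezed with more than 25 N (contact force between the fingers and lid above 25 N).
It fails at once if a part lying around is lifted or displaced by more than 25 mm (distance of any of cooler, flux_tin, screwdriver, memory, motherboard, graphics_card, screw_dish from where it was at the start of the episode above 0.025 m or height (world z) of any of cooler, flux_tin, screwdriver, memory, motherboard, graphics_card, screw_dish above 0.02 m).
It also fails if it takes over 42 s, if anything falls off the work surface, if the arm or the gripper's body presses on something with over 40 N, if the wrist force passes 120 N, or if a joint passes its speed limit or range.

ROBOT

A 7-joint arm with a two-finger parallel gripper is mounted at the origin on the work surface. World frame = base frame: x ahead of the robot, y to its left, z up, the work surface at z = 0. Lengths are in m, angles in rad, forces in N, time in s.
With the tool pointing down it reaches from about 0.425 to 0.925 m from the base axis. Payload 6.8 kg.
Tool frame: the origin (TCP) lies at the very end of the fingers, on their centre line; the grasp point (between the pads) lies 19 mm behind it; z points along the fingers, y is the line along which they close (so a half turn about z gives the same grasp; the last joint's range is limited). The gripper opens to 85 mm and grips with 20 to 120 N. Pads are 22 mm wide; open, the fingers measure 114 mm over their backs; the gripper's body (76 mm by 85 mm) begins 54 mm behind the grasp point. The pads swing forward as they close: fully open they stand 13 mm farther back than shut.
Start: joints at [0.992, 0.477, 0.022, 1.555, -0.011, 1.109, -0.083], TCP at [0.306, -0.602, 0.205] pointing down, gripper open.
Joint ranges: [-2.96, 2.96], [-0.34, 2.1], [-1.41, 1.46], [0.24, 2.44], [-1.37, 4.51], [0.17, 1.92], [-2.96, 2.96]. Speed limits (rad/s): [2.39, 2.39, 3.14, 3.14, 3.14, 3.14, 3.14].

INTERFACE

Orientations are given as a unit quaternion [w, x, y, z].
In Python, from station import get_obs, read_camera, hand_in gives the robot as it stands.
- The arm moves only by the tool arm_command, never from a script. Its argument "commands" is one flat list of numbers, 7 for each row, row after row: the shift along the tool's x, y, z in m, then the turn, a rotation vector about the tool's x, y, z in degrees, then the opening, from 0 (shut) to 1 (fully open). In form: [tx, ty, tz, rx, ry, rz, fingers, tx, ty, tz, rx, ry, rz, fingers, ...]. A call has 1 to 8 rows; each row is the pose to reach, as a shift and turn from the pose commanded when the call began, along the tool's axes at that moment; what a row does not reach only later rows make up. A row lasts 1/10 s, in which the tool goes at most 50 mm and 8.59 degrees, less where a joint would pass 70% of its speed; a pose out of reach is approached as far as the arm can. A call with a gripper value outside its range is refused whole. The fingers move at their own pace and stop on an object; "force" is the grip in N (left out, the last holds). Time passes only in rows, so rows that repeat a pose let the fingers close. It gives the time, the measured TCP pose, the force, the opening and the grip force at its end, in the units of the state.
- get_obs(): the state, without advancing time (a new reading comes with each control period).
- read_camera(name): name is "side" or "top"; returns a dict with "img" (420x560x3 uint8, red, green, blue), "camera_matrix" (3x3 intrinsics, pixels), "pose" (4x4, takes a point from camera to world coordinates). Camera axes: x right, y down, z forward; pixel columns grow to the right and rows downward; lengths in m; the calibration is good to about 2 mm. A picture is of the moment at which its call begins. There is no depth.
- hand_in(): hands the job in; it is judged then, once.
The state is a dict: "t": time; "q": joint angles; "joint_vel": joint speeds; "joint_torque": joint torques, N m; "eef_pos": TCP position; "tool_rot": TCP orientation; "contact_force": force on the tool from outside, world axes, zero at the start; "torque": the same for the moment, N m; "gripper_width": opening from 0.0 (shut) to 1.0 (fully open); "grasp_force": force on a finger pad.
Only numpy, scipy, OpenCV 4.12 (cv2) and the standard library are available. Lean on these libraries where they do the work, as an engineer would, in place of code of your own. Each camera call takes 0.05 s, during which the arm holds its last target. There are 200 camera calls.

## Working session

There is one attempt and no reset: what is moved stays moved. The work goes in short steps, Python scripts to look and compute and a tool call to move; the robot and the scene stay as the last step left them, time stands still between calls to the robot, and variables do not carry over. Pictures are saved under pics/ and viewed, at most 10 in all, crops included, and the job is handed in when it is done.

Besides the shell and the picture viewer there is one more tool, called after "Request:" in YAML: its name, and indented under it one key for each argument. arm_command: Moves the arm, as the interface text tells. Its arguments: {"type":"object","properties":{"commands":{"type":"array","items":{"type":"number"}},"force":{"type":"number"}},"required":["commands"]}

```bash
mkdir -p pics; cat > h.py <<'E'
import numpy as np, cv2
from station import get_obs, read_camera, hand_in
def ray(c,u,v):
    d=c['pose'][:3,:3]@np.linalg.solve(c['camera_matrix'],[u,v,1.]); return c['pose'][:3,3],d
def onz(c,u,v,z):
    o,d=ray(c,u,v); return o+d*(z-o[2])/d[2]
def save(c,n): cv2.imwrite('pics/'+n,c['img'][:,:,::-1])
E
python3 - <<'E'
from h import *
for n in('top','side'):
    c=read_camera(n); save(c,n+'1.png'); np.savez(n+'1.npz',**c); print(n,c['pose'].round(3).tolist(),c['camera_matrix'].tolist())
o=get_obs(); print(o['eef_pos'],o['tool_rot'],o['t'],o['contact_force'])
E
```

```text
top [[-0.009, -0.995, 0.097, 0.453], [-1.0, 0.011, 0.015, -0.019], [-0.016, -0.097, -0.995, 1.222], [0.0, 0.0, 0.0, 1.0]] [[382.8205150766193, 0.0, 281.96626453127], [0.0, 382.8205150766193, 208.40302217914538], [0.0, 0.0, 1.0]]
side [[-0.967, -0.172, 0.187, 0.318], [-0.253, 0.71, -0.657, 0.881], [-0.02, -0.682, -0.731, 1.068], [0.0, 0.0, 0.0, 1.0]] [[476.7844121065517, 0.0, 274.972684572141], [0.0, 476.7844121065517, 212.9292412521935], [0.0, 0.0, 1.0]]
[ 0.30591175 -0.6010625   0.2040236 ] [-7.76029692e-04  9.72418819e-01  2.33240168e-01 -2.49731565e-04] 0.1 [-0.81980248 -0.00452574 -0.73184328]
```

View pics/top1.png

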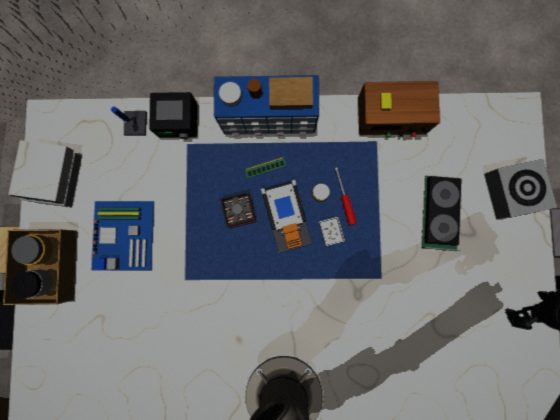

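View pics/side1.png

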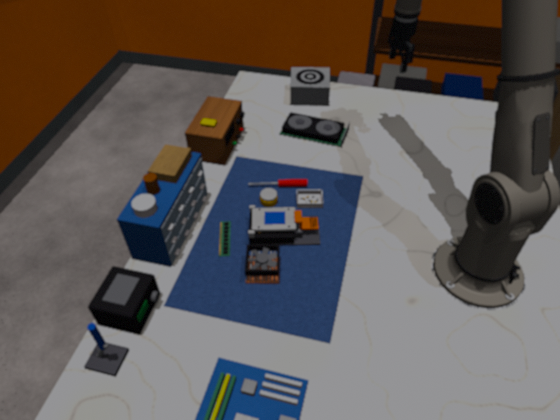

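The top view shows the lid around (284,203), its blue rectangle at (284,206), and the orange tab at (292,236), facing the robot. The cooler is at (239,210), the tin at (321,192) and the dish at (332,231). Next I'll measure the fixture.

```bash
cat > m.py <<'E'
from h import *
c=dict(np.load('top1.npz')); s=dict(np.load('side1.npz'))
def comps(c,roi,kind):
    h=cv2.cvtColor(c['img'],cv2.COLOR_RGB2HSV).astype(int); H,S,V=h[...,0],h[...,1],h[...,2]
    m={'orange':(H>5)&(H<22)&(S>150)&(V>90),'blue':(H>100)&(H<125)&(S>150)&(V>150),'pale':(S<70)&(V>140)}[kind]
    k=np.zeros(m.shape,bool); x0,x1,y0,y1=roi; k[y0:y1,x0:x1]=1
    n,l,st,ce=cv2.connectedComponentsWithStats((m&k).astype(np.uint8))
    i=1+st[1:,4].argmax(); print(kind,st[i],ce[i].round(1)); return (l==i),ce[i]
print('top')
for k,z in(('orange',.04),('blue',.06),('pale',.06)):
    m,ce=comps(c,(262,312,178,252),k)
    ys,xs=np.nonzero(m); P=np.array([onz(c,x,y,z)[:2] for x,y in zip(xs,ys)]).astype(np.float32)
    r=cv2.minAreaRect(P*1000); print(' centroid',onz(c,*ce,z).round(4),'rect mm/deg',np.round(r[0],1),np.round(r[1],1),round(r[2],1))
print('side')
for k,z in(('orange',.04),('blue',.06),('pale',.06)):
    m,ce=comps(s,(240,325,198,245),k); print(' ',onz(s,*ce,z).round(4))
for n,cc,b in(('t',c,(250,320,160,260)),('s',s,(235,335,190,250))):
    a=cc['img'][b[2]:b[3],b[0]:b[1],::-1]; f=570//a.shape[0]; f=min(f,790//a.shape[1]); cv2.imwrite(f'pics/crop_{n}.png',cv2.resize(a,None,fx=f,fy=f,interpolation=cv2.INTER_NEAREST))
E
python3 m.py
```

```text
top
orange [283 224  19  25 299] [291.7 235.2]
 centroid [ 0.4854 -0.0301  0.04  ] rect mm/deg [484.  -30.6] [69.3 44.9] 13.5
blue [277 202  17  15  91] [284.3 209.7]
 centroid [ 0.5626 -0.0081  0.06  ] rect mm/deg [564.  -8.] [38.7 43.4] 17.7
pale [267 184  35  45 645] [283.7 205.6]
 centroid [ 0.5752 -0.0063  0.06  ] rect mm/deg [573.4  -6.4] [121.4  78.9] 14.8
side
orange [295 211  23  18 267] [305.9 220.9]
  [ 0.4847 -0.0331  0.04  ]Traceback (most recent call last):
  File "m.py", line 16, in <module>
    m,ce=comps(s,(240,325,198,245),k); print(' ',onz(s,*ce,z).round(4))
         ~~~~~^^^^^^^^^^^^^^^^^^^^^^^
  File "m.py", line 8, in comps
    i=1+st[1:,4].argmax(); print(kind,st[i],ce[i].round(1)); return (l==i),ce[i]
        ~~~~~~~~~~~~~~~^^
ValueError: attempt to get argmax of an empty sequence
```

Request:
arm_command:
  commands: [0.399,-0.433,0.04,0,0,12.7,0,0.399,-0.433,0.04,0,0,12.7,0,0.399,-0.433,0.04,0,0,12.7,0,0.399,-0.433,0.04,0,0,12.7,0,0.399,-0.433,0.04,0,0,12.7,0,0.399,-0.433,0.04,0,0,12.7,0,0.399,-0.433,0.04,0,0,12.7,0,0.399,-0.433,0.04,0,0,12.7,0]

```text
t: 0.9
eef_pos: [0.414, -0.2153, 0.1776]
tool_rot: [0.0, 0.992, 0.124, -0.0]
contact_force: [1.2, -0.5, -0.9]
gripper_width: 0.001
grasp_force: 0.0
```

```bash
cat >> h.py <<'E'
from scipy.spatial.transform import Rotation as Ro
YAW=np.deg2rad(14.3); O=np.array([.5735,-.0065,0]); F=Ro.from_euler('z',YAW)
def go(xf,yf,z):
    o=get_obs(); R=Ro.from_quat(o['tool_rot'],scalar_first=True); t=O+F.apply([xf,yf,z])
    want=F*Ro.from_euler('x',180,degrees=True)
    print('t',o['t'],'fix',F.inv().apply(o['eef_pos']-O).round(4),'F',np.round(o['contact_force'],2),'shift',R.inv().apply(t-o['eef_pos']).round(4),'rot',np.rad2deg((R.inv()*want).as_rotvec()).round(1),'w',o['gripper_width'])
E
python3 -c "
from h import *
go(-.112,0,.1)"
```

```text
t 0.9 fix [-0.2061 -0.163   0.1776] F [ 1.15 -0.48 -0.93] shift [ 0.094  -0.163   0.0776] rot [ 0.  0. -0.] w 0.0010541331133890157
```

Request:
arm_command:
  commands: [0.094,-0.163,0.075,0,0,0,0,0.094,-0.163,0.075,0,0,0,0,0.094,-0.163,0.075,0,0,0,0,0.094,-0.163,0.075,0,0,0,0,0.094,-0.163,0.075,0,0,0,0,0.094,-0.163,0.075,0,0,0,0]

```text
t: 1.5
eef_pos: [0.4645, -0.035, 0.1021]
tool_rot: [-0.0, 0.992, 0.126, -0.001]
contact_force: [-0.1, -0.8, -0.5]
gripper_width: -0.001
grasp_force: 0.0
```

```bash
python3 - <<'E'
from h import *
go(-.112,0,.045)
a=[read_camera(n)['img'][y:y+110,x:x+130,::-1] for n,y,x in(('side',160,225),('top',160,230))]
cv2.imwrite('pics/near.png',cv2.resize(np.hstack(a),None,fx=3,fy=3,interpolation=cv2.INTER_CUBIC))
E
```

```text
t 1.5 fix [-0.1126 -0.0007  0.1021] F [-0.1  -0.85 -0.46] shift [ 0.0007 -0.0007  0.0571] rot [-0.   0.1  0.2] w -0.000996033050431662
```

View pics/near.png

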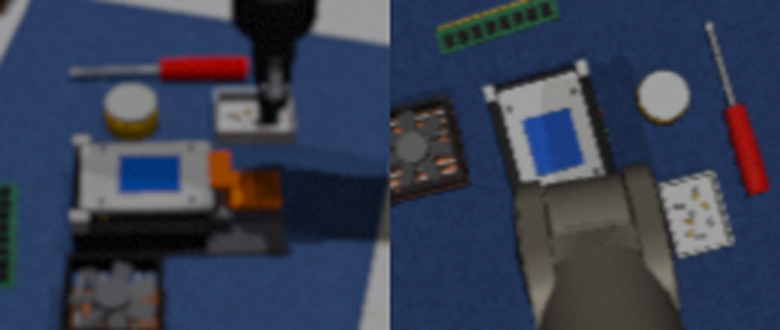

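The side view has the closed fingertip at about (314,200), over the orange pad, and the top view agrees. I'll press next.

Request:
arm_command:
  commands: [0,0,0.03,0,0,0,0,0,0,0.05,0,0,0,0,0,0,0.058,0,0,0,0,0,0,0.063,0,0,0,0,0,0,0.066,0,0,0,0,0,0,0.069,0,0,0,0,0,0,0.072,0,0,0,0,0,0,0.072,0,0,0,0]

```text
t: 2.4
eef_pos: [0.4651, -0.0362, 0.0309]
tool_rot: [0.0, 0.992, 0.124, 0.0]
contact_force: [-0.6, 0.4, -0.1]
gripper_width: 0.002
grasp_force: 0.0
```

```bash
python3 - <<'E'
from h import *
go(-.112,0,.09)
a=[read_camera(n)['img'][y:y+110,x:x+130,::-1] for n,y,x in(('side',160,225),('top',160,230))]
cv2.imwrite('pics/press.png',cv2.resize(np.hstack(a),None,fx=3,fy=3,interpolation=cv2.INTER_CUBIC))
E
```

```text
t 2.4 fix [-0.1124 -0.002   0.0309] F [-0.65  0.42 -0.12] shift [ 0.0004 -0.002  -0.0591] rot [ 0. -0. -0.] w 0.0015162035396706199
```

View pics/press.png

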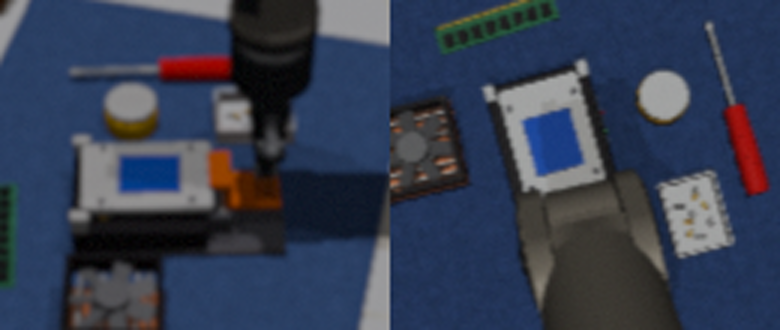

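```bash
python3 - <<'E'
from h import *
o=get_obs(); print(o['eef_pos'],np.round(o['contact_force'],2),o['t'])
def proj(c,p):
    q=np.linalg.inv(c['pose'])@np.r_[p,1]; q=c['camera_matrix']@q[:3]; return q[:2]/q[2]
s=read_camera('side'); 
a=cv2.resize(s['img'][180:250,250:340,::-1],None,fx=8,fy=8,interpolation=cv2.INTER_CUBIC)
def dot(p,col):
    u=(proj(s,p)-[250,180]+.5)*8; cv2.circle(a,tuple(int(v) for v in u),4,col,-1)
dot(o['eef_pos'],(0,255,0))
for x,y in((-.125,-.022),(-.125,.022),(-.085,.022),(-.085,-.022)): dot(O+F.apply([x,y,.038]),(255,0,255))
for y in(-.042,.042): dot(O+F.apply([-.06,y,.06]),(0,0,255)); dot(O+F.apply([.06,y,.06]),(0,0,255))
for y in(-.055,.055): dot(O+F.apply([-.13,y,.008]),(255,255,0))
cv2.imwrite('pics/ov.png',a)
E
```

```text
[ 0.46521668 -0.03618511  0.03101472] [-0.88 -0.66 -0.73] 2.5
```

View pics/ov.png

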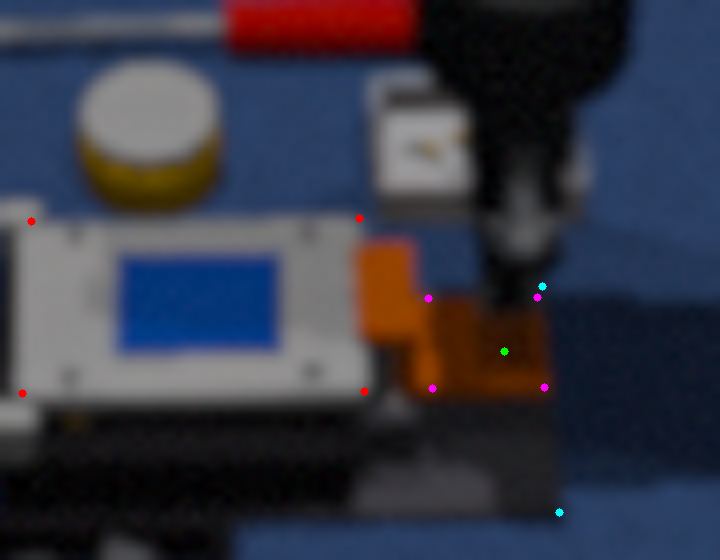

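Alignment is good: the TCP projects to the middle of the pad, though there's no force yet. I'll go down in small steps.

Request:
arm_command:
  commands: [0,0,0.001,0,0,0,0,0,0,0.002,0,0,0,0,0,0,0.003,0,0,0,0,0,0,0.003,0,0,0,0]

```text
t: 2.95
eef_pos: [0.4649, -0.0362, 0.0276]
tool_rot: [-0.0, 0.992, 0.124, -0.0]
contact_force: [-0.1, -0.4, 0.5]
gripper_width: -0.002
grasp_force: 0.0
```

```bash
python3 - <<'E'
from h import *
go(-.112,0,.09)
a=[read_camera(n)['img'][y:y+110,x:x+130,::-1] for n,y,x in(('side',160,225),('top',160,230))]
cv2.imwrite('pics/press2.png',cv2.resize(np.hstack(a),None,fx=3,fy=3,interpolation=cv2.INTER_CUBIC))
E
```

```text
t 2.95 fix [-0.1126 -0.002   0.0276] F [-0.07 -0.44  0.52] shift [ 0.0006 -0.002  -0.0624] rot [-0.  0. -0.] w -0.001634751307759239
```

View pics/press2.png

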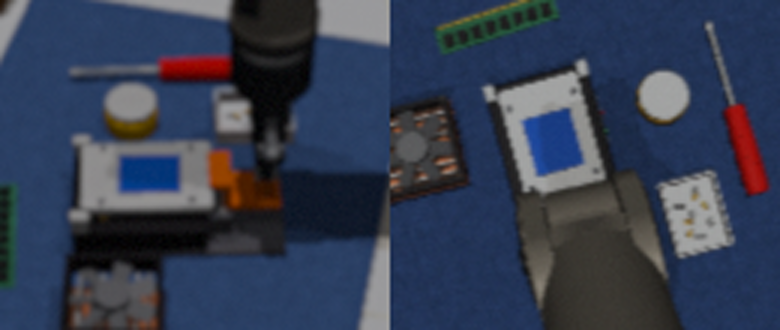

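Request:
arm_command:
  commands: [0,0,0.001,0,0,0,0,0,0,0.002,0,0,0,0,0,0,0.003,0,0,0,0,0,0,0.003,0,0,0,0]

```text
t: 3.45
eef_pos: [0.4649, -0.0362, 0.0246]
tool_rot: [-0.0, 0.992, 0.124, -0.0]
contact_force: [0.2, -0.0, -0.3]
gripper_width: 0.002
grasp_force: 0.0
```

```bash
python3 - <<'E'
from h import *
s0=np.load('side1.npz')['img']; s=read_camera('side')['img']; t0=np.load('top1.npz')['img'];t=read_camera('top')['img']
f=lambda a:cv2.resize(np.ascontiguousarray(a[190:250,270:340,::-1]),None,fx=5.5,fy=5.5,interpolation=cv2.INTER_CUBIC)
g=lambda a:cv2.resize(np.ascontiguousarray(a[215:255,265:330,::-1]),None,fx=5.5,fy=5.5,interpolation=cv2.INTER_CUBIC)
b=np.hstack([f(s0),f(s)]); b=np.clip(b.astype(float)*1.8,0,255).astype(np.uint8); cv2.imwrite('pics/cmp.png',b)
E
```

```text
(no output)
```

View pics/cmp.png

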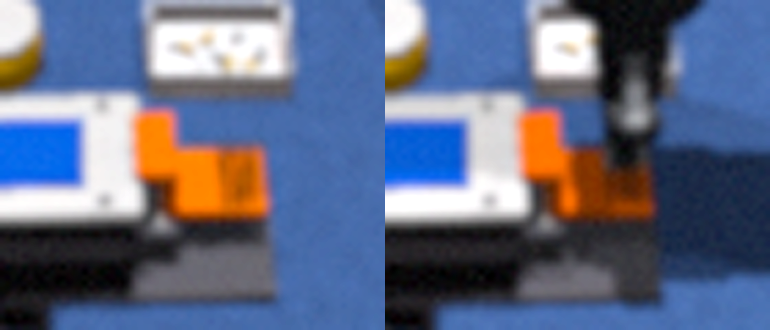

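The pad hasn't moved. The visible fingertip at (314.5,220) is still above the pad, so the real tip is higher than the reported TCP. I'll keep going down and watch the force.

Request:
arm_command:
  commands: [0,0,0.001,0,0,0,0,0,0,0.002,0,0,0,0,0,0,0.003,0,0,0,0,0,0,0.003,0,0,0,0]

```text
t: 3.95
eef_pos: [0.4649, -0.0362, 0.0216]
tool_rot: [-0.0, 0.992, 0.124, -0.0]
contact_force: [0.1, -0.2, -1.3]
gripper_width: -0.004
grasp_force: 0.0
```

```bash
python3 - <<'E'
from h import *
go(-.112,0,.09)
c=read_camera('side'); 
inv=np.linalg.inv(c['pose']); p=get_obs()['eef_pos']
for z in(.0,.02,.03,.04,.05):
    q=c['camera_matrix']@(inv@np.r_[p[:2],z,1])[:3]; print(z,(q[:2]/q[2]).round(1))
print(c['img'][205:232,314].tolist())
E
```

```text
t 3.95 fix [-0.1126 -0.002   0.0216] F [ 0.07 -0.16 -1.28] shift [ 0.0006 -0.002  -0.0684] rot [-0.  0. -0.] w -0.0036609485233723305
0.0 [312.3 230.4]
0.02 [312.5 225.9]
0.03 [312.7 223.6]
0.04 [312.8 221.3]
0.05 [312.9 219. ]
[[46, 48, 49], [57, 59, 61], [63, 65, 68], [63, 64, 68], [63, 65, 67], [67, 69, 71], [74, 75, 78], [76, 77, 80], [65, 66, 68], [42, 43, 45], [21, 23, 23], [7, 11, 12], [4, 7, 8], [6, 10, 9], [10, 9, 12], [18, 11, 12], [34, 21, 14], [45, 23, 13], [46, 21, 3], [48, 20, 4], [53, 21, 0], [70, 28, 0], [84, 35, 0], [80, 32, 0], [57, 27, 15], [34, 24, 23], [24, 23, 27]]
```

Request:
arm_command:
  commands: [0,0,0.001,0,0,0,0,0,0,0.002,0,0,0,0,0,0,0.003,0,0,0,0,0,0,0.003,0,0,0,0]

```text
t: 4.4
eef_pos: [0.4649, -0.0362, 0.0186]
tool_rot: [-0.0, 0.992, 0.124, -0.0]
contact_force: [0.0, -0.9, -0.2]
gripper_width: -0.003
grasp_force: 0.0
```

Request:
arm_command:
  commands: [0,0,0.001,0,0,0,0,0,0,0.002,0,0,0,0,0,0,0.003,0,0,0,0,0,0,0.003,0,0,0,0]

```text
t: 4.8
eef_pos: [0.4649, -0.0362, 0.0156]
tool_rot: [-0.0, 0.992, 0.124, -0.0]
contact_force: [0.8, -0.1, 0.1]
gripper_width: 0.002
grasp_force: 0.0
```

```bash
python3 - <<'E'
from h import *
go(-.112,0,.09)
c=read_camera('side'); print(c['img'][210:232,314,0].tolist()); print(c['img'][210:232,318,0].tolist())
a=c['img'][185:245,270:340,::-1]; b=read_camera('top')['img'][200:260,255:325,::-1]
d=cv2.resize(np.hstack([a,b]),None,fx=5.5,fy=5.5,interpolation=cv2.INTER_CUBIC); cv2.imwrite('pics/cmp2.png',np.clip(d*2.5,0,255).astype(np.uint8))
E
```

```text
t 4.8 fix [-0.1126 -0.002   0.0156] F [ 0.84 -0.11  0.11] shift [ 0.0005 -0.002  -0.0744] rot [-0.  0. -0.] w 0.002023546993078156
[67, 70, 78, 80, 71, 51, 28, 16, 4, 8, 7, 16, 26, 38, 47, 54, 71, 85, 79, 57, 32, 23]
[35, 51, 53, 49, 42, 28, 16, 13, 17, 22, 29, 31, 35, 40, 44, 49, 60, 68, 62, 45, 28, 24]
```

View pics/cmp2.png

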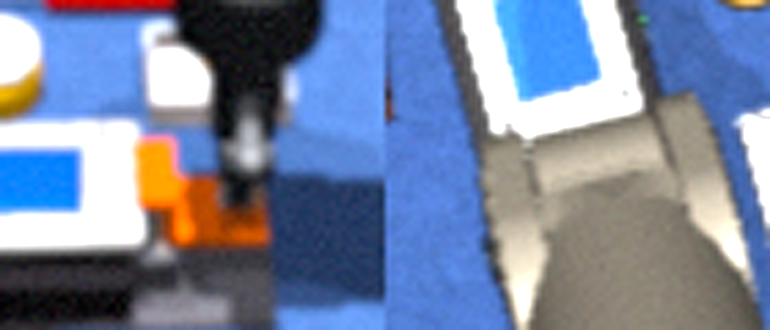

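The fingertip is about to touch the pad: its end is at row 221–222, the pad's top plane. The gripper's front edge sits very near the lid's edge in the top view, so I'll back off 5 mm towards the free end before pressing.

Request:
arm_command:
  commands: [-0.005,0,-0.002,0,0,0,0,-0.005,0,0.002,0,0,0,0,-0.005,0,0.003,0,0,0,0,-0.005,0,0.004,0,0,0,0,-0.005,0,0.004,0,0,0,0]

```text
t: 5.4
eef_pos: [0.46, -0.0375, 0.0117]
tool_rot: [0.0, 0.992, 0.124, -0.0]
contact_force: [-0.5, -0.9, 2.0]
gripper_width: 0.001
grasp_force: 0.9
```

Contact (2 N). Press in 2 mm steps.

Request:
arm_command:
  commands: [0,0,0.002,0,0,0,0,0,0,0.004,0,0,0,0,0,0,0.004,0,0,0,0]

```text
t: 5.7
eef_pos: [0.4595, -0.0376, 0.0075]
tool_rot: [0.0, 0.992, 0.124, -0.001]
contact_force: [-2.9, -0.7, 3.9]
gripper_width: -0.002
grasp_force: 1.7
```

Request:
arm_command:
  commands: [0,0,0.002,0,0,0,0,0,0,0.003,0,0,0,0,0,0,0.003,0,0,0,0]

```text
t: 6.0
eef_pos: [0.4594, -0.0377, 0.0045]
tool_rot: [0.0, 0.992, 0.124, -0.001]
contact_force: [-4.3, -1.5, 5.6]
gripper_width: 0.0
grasp_force: 2.8
```

```bash
cat >> h.py <<'E'
def blue(n='top'):
    c=read_camera(n); h=cv2.cvtColor(c['img'],cv2.COLOR_RGB2HSV).astype(int); m=(h[...,0]>100)&(h[...,0]<125)&(h[...,1]>150)&(h[...,2]>110)
    k=np.zeros_like(m); k[140:225,255:315]=1 
    if n=='side': k[:]=0; k[185:235,245:300]=1
    n_,l,st,ce=cv2.connectedComponentsWithStats((m&k).astype(np.uint8)); i=1+st[1:,4].argmax() if n_>1 else 0; print(n,st[i],ce[i].round(1))
E
python3 -c "
from h import *
go(-.118,0,.09); blue()"
```

```text
t 6.0 fix [-0.1182 -0.002   0.0045] F [-4.27 -1.51  5.58] shift [ 0.0001 -0.002  -0.0855] rot [-0.   0.1 -0. ] w 0.0003699364366120461
top [274 193  17  18 123] [281.3 198.5]
```

Request:
arm_command:
  commands: [-0.001,0,-0.006,0,0,0,0,-0.004,0,-0.02,0,0,0,0,-0.01,0,-0.05,0,0,0,0,-0.015,0,-0.085,0,0,0,0,-0.015,0,-0.1,0,0,0,0,-0.015,0,-0.1,0,0,0,0,-0.015,0,-0.1,0,0,0,0]

```text
t: 6.75
eef_pos: [0.4465, -0.041, 0.1051]
tool_rot: [0.0, 0.992, 0.124, 0.001]
contact_force: [-0.5, 0.9, -1.4]
gripper_width: 0.001
grasp_force: 0.0
```

```bash
python3 - <<'E'
from h import *
go(-.06,0,.11); blue()
a=[read_camera(n)['img'][y:y+110,x:x+130,::-1] for n,y,x in(('side',150,225),('top',150,230))]
d=cv2.resize(np.hstack(a),None,fx=3,fy=3,interpolation=cv2.INTER_CUBIC); cv2.imwrite('pics/up.png',np.clip(d*1.8,0,255).astype(np.uint8))
E
```

```text
t 6.75 fix [-0.1316 -0.002   0.1051] F [-0.51  0.9  -1.44] shift [ 0.0716 -0.002  -0.0047] rot [ 0.  -0.1 -0. ] w 0.000766032285735524
top [     0      0    560    420 235200] [279.5 209.5]
```

View pics/up.png

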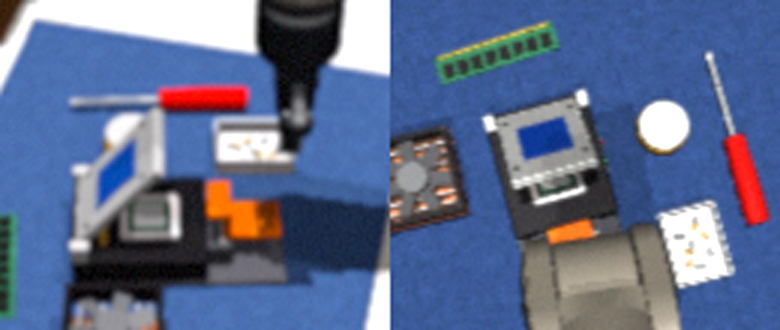

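The lid is up on its pins, the tab has sprung back, and the processor is in its nest. Step 1 has held for over 0.2 s. Next I'll approach and push the underside of the front edge.

Request:
arm_command:
  commands: [0.04,-0.002,0.005,0,0,0,0,0.08,-0.002,0.005,0,0,0,0,0.095,-0.002,0.005,0,0,0,0,0.102,-0.002,0.005,0,0,0,0,0.107,-0.002,0.005,0,0,0,0,0.112,-0.002,0.002,0,0,0,0,0.117,-0.002,0,0,0,0,0,0.122,-0.002,-0.003,0,0,0,0]

```text
t: 7.7
eef_pos: [0.5632, -0.0093, 0.1081]
tool_rot: [0.0, 0.992, 0.124, -0.0]
contact_force: [-1.7, 0.5, -0.2]
gripper_width: -0.002
grasp_force: 0.2
```

```bash
python3 - <<'E'
from h import *
go(-.06,0,.11); blue('side')
a=[read_camera(n)['img'][y:y+110,x:x+130,::-1] for n,y,x in(('side',150,225),('top',150,230))]
d=cv2.resize(np.hstack(a),None,fx=3,fy=3,interpolation=cv2.INTER_CUBIC); cv2.imwrite('pics/push.png',np.clip(d*1.8,0,255).astype(np.uint8))
E
```

```text
t 7.7 fix [-0.0107 -0.0002  0.1081] F [-1.68  0.48 -0.16] shift [-0.0493 -0.0001 -0.0019] rot [ 0.  0. -0.] w -0.002042294384426932
side [     0      0    560    420 235200] [279.5 209.5]
```

Request:
arm_command:
  commands: [0.006,0,-0.003,0,0,0,0,0.012,0,-0.006,0,0,0,0,0.018,0,-0.008,0,0,0,0,0.024,0,-0.01,0,0,0,0,0.03,0,-0.012,0,0,0,0,0.036,0,-0.013,0,0,0,0,0.042,0,-0.013,0,0,0,0,0.046,0,-0.013,0,0,0,0]

```text
t: 8.65
eef_pos: [0.6086, 0.0024, 0.1208]
tool_rot: [-0.0, 0.992, 0.124, 0.0]
contact_force: [0.1, -0.3, 0.2]
gripper_width: -0.003
grasp_force: 0.1
```

```bash
python3 - <<'E'
from h import *
go(-.06,0,.11)
c=read_camera('side'); h=cv2.cvtColor(c['img'],cv2.COLOR_RGB2HSV).astype(int)
m=(h[...,1]<70)&(h[...,2]>110); k=np.zeros_like(m); k[150:235,240:290]=1
n,l,st,ce=cv2.connectedComponentsWithStats((m&k).astype(np.uint8))
print(st[1:][st[1:,4]>15].tolist())
E
```

```text
t 8.65 fix [ 0.0362 -0.      0.1208] F [ 0.14 -0.25  0.2 ] shift [-0.0962  0.      0.0107] rot [-0. -0. -0.] w -0.003095468784197224
[[240, 150, 3, 8, 22], [272, 150, 18, 15, 240], [264, 188, 13, 12, 132], [248, 230, 6, 3, 17]]
```

Request:
arm_command:
  commands: [0.005,0,0,0,0,0,0,0.01,0,0,0,0,0,0,0.014,0,0,0,0,0,0,0.018,0,0,0,0,0,0,0.022,0,0,0,0,0,0,0.026,0,0,0,0,0,0,0.03,0,0,0,0,0,0,0.034,0,0,0,0,0,0]

```text
t: 9.5
eef_pos: [0.6412, 0.0107, 0.1208]
tool_rot: [-0.0, 0.992, 0.124, 0.0]
contact_force: [0.1, 0.7, 0.3]
gripper_width: 0.003
grasp_force: 0.0
```

Request:
arm_command:
  commands: [0.003,0,0,0,0,0,0,0.006,0,0,0,0,0,0,0.006,0,0,0,0,0,0,0.006,0,0,0,0,0,0,0.006,0,0,0,0,0,0,0.006,0,0,0,0,0,0,0.006,0,0,0,0,0,0,0.006,0,0,0,0,0,0]

```text
t: 10.3
eef_pos: [0.6466, 0.012, 0.1208]
tool_rot: [0.0, 0.992, 0.124, -0.0]
contact_force: [-0.1, 0.5, -0.1]
gripper_width: 0.0
grasp_force: 0.0
```

The finger's front is past the 1.8 rad position and there is no force. I'll retract.

Request:
arm_command:
  commands: [-0.03,0,0,0,0,0,0,-0.08,0,0,0,0,0,0,-0.13,0,-0.01,0,0,0,0,-0.18,0,-0.03,0,0,0,0,-0.21,0,-0.06,0,0,0,0,-0.21,0,-0.06,0,0,0,0,-0.21,0,-0.06,0,0,0,0,-0.21,0,-0.06,0,0,0,0]

```text
t: 11.1
eef_pos: [0.4439, -0.0394, 0.1805]
tool_rot: [-0.0, 0.992, 0.124, 0.0]
contact_force: [-0.9, -0.2, 0.1]
gripper_width: 0.003
grasp_force: 0.0
```

```bash
python3 - <<'E'
from h import *
go(-.06,0,.11)
a=[read_camera(n)['img'][y:y+110,x:x+130,::-1] for n,y,x in(('side',150,225),('top',150,230))]
d=cv2.resize(np.hstack(a),None,fx=3,fy=3,interpolation=cv2.INTER_CUBIC); cv2.imwrite('pics/end.png',np.clip(d*1.8,0,255).astype(np.uint8))
E
```

```text
t 11.1 fix [-0.1337  0.0002  0.1805] F [-0.86 -0.15  0.08] shift [0.0737 0.0002 0.0705] rot [-0. -0.  0.] w 0.0027468399851136045
```

View pics/end.png

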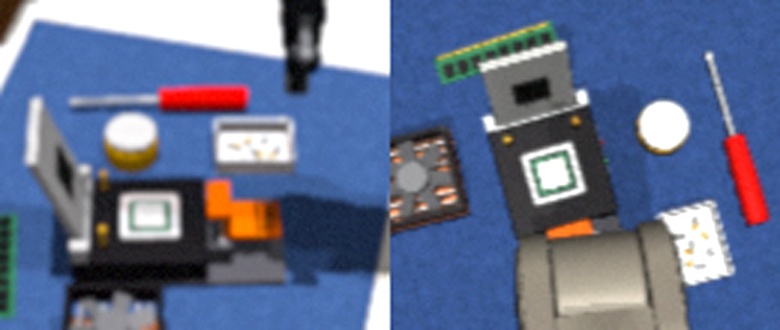

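The lid leans back past vertical, from (80,235) up to (38,100) in the side view. The processor is in its nest, the tab is level, and the arm is clear.

```bash
python3 -c "
from h import *
print(hand_in())"
```

```text
the job is handed in; nothing more can be done
None
```

The job is handed in at about 11 s of robot time, verdict not shown: the tab was pressed, the lid sprang up and was pushed fully open, and in the last pictures the processor is in its nest, the tab is back up and the arm is clear.

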